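# Unhook a weighed sensor unit from a spring scale and seat it in its transport cradle

### The arm

A 6-joint arm with a two-finger parallel gripper is mounted at the origin on the work surface. World frame = base frame: x ahead of the robot, y to its left, z up, the work surface at z = 0. Lengths are in m, angles in rad, forces in N, time in s.
With the tool pointing down it reaches from about 0.35 to 0.775 m from the base axis. Payload 5.5 kg.
Tool frame: the origin (TCP) lies midway between the tips of the shut fingers; the grasp point (between the pads) lies 19 mm behind it; x points along the fingers, y is the direction in which the jaws open and shut, and the axes are right-handed (so a half turn about x gives the same grasp; the last joint's range is limited). The gripper opens to 85 mm and grips with 20 to 120 N. Pads are 22 mm wide; open, the fingers measure 114 mm over their backs; the gripper's body (76 mm by 85 mm) begins 54 mm behind the grasp point. The pads swing forward as they close: fully open they stand 13 mm farther back than shut.
Start: joints at [-1.438, 0.313, 0.046, 1.304, 0, 1.431], TCP at [0.155, -0.554, 0.231] pointing down, gripper open.
Joint ranges: [-2.76, 2.76], [-0.86, 1.69], [-1.03, 1.26], [-2.2, 2.34], [-1.47, 1.5], [-3.14, 3.14]. Speed limits (rad/s): [2.57, 2.57, 3.14, 3.14, 3.14, 3.14].

### API

Orientations are given as [roll, pitch, yaw] about the fixed x, y, z axes, in that order (R = Rz(yaw) Ry(pitch) Rx(roll)).
In Python, from cell import bot gives the robot as it stands.
- The arm moves only by the shell command python3 -m creep 'ROWS'. ROWS is JSON, one flat list of numbers, 7 for each row, row after row: the shift along the tool's x, y, z in cm, then the turn, a rotation vector about the tool's x, y, z in degrees, then the closure, from 0 (fully open) to 1 (shut). In form: [dx, dy, dz, ax, ay, az, jaw, dx, dy, dz, ax, ay, az, jaw, ...]. A call has 1 to 20 rows; each row is the pose to reach, as a shift and turn from the pose commanded when the call began, along the tool's axes at that moment; what a row does not reach only later rows make up. A row lasts 1/12 s, in which the tool goes at most 41.7 mm and 7.16 degrees, less where a joint would pass 70% of its speed; a pose out of reach is approached as far as the arm can. A call with a gripper value outside its range is refused whole. The fingers move at their own pace and stop on an object; the grip force is fixed at half the most. Time passes only in rows, so rows that repeat a pose let the fingers close. It gives the time, the measured TCP pose, the force and the opening at its end, in the units of the state.
- bot.read_state(): the state, without advancing time (a new reading comes with each control period).
- bot.snapshot(name): name is "side" or "top" or "wrist"; returns the picture (480x640x3 uint8, red, green, blue); there is no depth.
- bot.calibration(name): a dict with "intrinsics" (3x3 intrinsics, pixels), "xyz" and "attitude" of the camera in the world. Camera axes: x right, y up, looking along -z (the intrinsics and any distortion apply to the point x, -y, -z); pixel columns grow to the right and rows downward; lengths in m; the calibration is good to about 2 mm. The wrist camera is an equidistant fisheye: a pixel r from the principal point sees the ray r / f radians off the axis. A picture is of the moment at which its call begins: read the wrist's pose just before it. calibration takes no time and is no camera call; for the wrist camera it gives the pose at the moment of the call.
- bot.finish_job(): hands the job in, once; it reports no verdict.
Trained networks look in the newest picture that a camera, given by its name, has taken for a name from the list of things; names that differ only in an ending like _2 or _b are one class to them, and where a whole thing is asked for, a point or a joint stands for the part that bears it (a point fixed in the world has none). Each returns a list of dicts, best first, with "conf" (0 to 1); they miss things now and then, are a little off and sometimes report something else, mostly with a low value. They report only what shows in the picture. A call takes as long as a camera call. They do not tell look-alikes from the thing itself.
- bot.silhouettes(query, camera): "region" (480x640 bool, what is visible of it) and "point" ([column, row] in pixels, amid what is visible of it).
- bot.place_of(query, camera): "point" ([column, row] in pixels: a listed point, or the origin of a listed thing).
The state is a dict: "clock": time; "qpos": joint angles; "joint_vel": joint speeds; "joint_efforts": joint torques, N m; "tool_pos": TCP position; "ee_rot": TCP orientation; "contact_force": force on the tool from outside, world axes, zero at the start; "wrist_torque": the same for the moment, N m; "width": finger opening in m.
Only numpy, scipy, OpenCV 4.12 (cv2) and the standard library are available. Lean on these libraries where they do the work, as an engineer would, in place of code of your own. Each camera call takes 0.05 s, during which the arm holds its last target. There are 200 camera calls.

### The job

The sensor unit hanging on the 1 kg spring scale has been weighed: take it by its red lifting stem, raise it until its bail comes up past the tip of the deep hook and draw it out at the hook's open side, going by feel, since the hook follows the load up and there is little room between its tip and the plate above it; never load the scale beyond its 1 kg in any direction, and keep the robot itself off it. Then set the unit gently down, upright and fully home, in the empty black cradle in the aluminium case, and let go. Leave the other things where they are.

Things in the scene. Friction and masses are not known exactly. Their poses are not given: they have to be found in the camera images.
- unit: The unit to move, hanging upright: an aluminium housing 60 mm in diameter, 40 mm tall, black band; on its axis a red square stem 16 x 16 mm from 46 to 146 mm above the underside, a red cross-piece (14 x 46 x 8 mm) on it and a steel wire bail on top. 0.33 to 0.67 kg, not known beforehand, mostly in the housing. Origin: centre of the underside; z up the stem, y along the bail's crossbar.
- bail (a point): Middle of the centre line of the bail's crossbar: 6 mm wire along the unit's y, between two uprights 40 mm apart, 196 mm above the unit's underside. At the start it rests in the seat of the hook.
- stem (a point): Where to grip: on the stem's axis, 70 mm above the unit's underside. Grip across the stem's two y faces (16 mm), coming from the open side of the hook with the gripper tilted back about 40 degrees, so that its body stays clear of the hook and the scale when the unit goes up. Axes as the unit's.
- stand: Fixed weighing stand with all it carries: foot plate 12 mm thick, column at x +85, y +125 mm, and on it the mast: cross-arm, white hanging scale head (46 x 84 x 74 mm), steel hook under it. Capacity 1 kg (10 N). Origin: on the bench straight below the hook's seat; z up. The hook is open to the stand's -x, which faces the aluminium case; its turned-up tip stands on that side.
- hook_axis (a point): Point of the stand on the vertical through the hook's seat, 300 mm above the bench (it does not move with the hook). Hook: 8 mm round steel bent to a deep U in the stand's x-z plane, 16 mm clear inside, tip top 25 mm above the seat's bottom. Above it a flat head plate (36 x 26 mm), underside 34 mm above the seat: the mouth over the tip is 9 mm high for the 6 mm crossbar.
- column_foot (a point): Foot of the stand's column, on the plate. To unhook: raise the crossbar 25 to 28 mm relative to the hook, then draw it level to the stand's -x until it is over 35 mm out (the tip ends at x -16, the plate at x -18 mm). The fixed cross-arm was clamped somewhere in a 30 mm range of height, so no measured pose tells the hook's height without load.
- clamp (a point): Clamp on the column, 347 mm above the bench. Spring: hook and plate have sunk 15 to 37 mm by the load (0.16 N per mm); as the load is taken off they rise with it to a stop, then stay there while the crossbar leaves the seat. At the stop the plate's underside is 315 to 347 mm, the scale head's 345 to 377 mm above the bench; pushing the plate up then meets 5 N per mm.
- cradle: The empty cradle, to be filled: a fixed black plastic cup in the aluminium case, 84 mm over its flared rim, 24 mm tall, inner diameter 66 mm (flaring to 74 mm at the rim), inner floor (thin foam pad) 6 mm above its underside. Origin: centre of its underside; z up. It stands on the case's floor, 10 mm above the bench; the case (170 x 260 mm) has walls 45 mm high. It may be on the left or on the right of the case.
- cradle_full: The other, same cradle in the case, already taken by the sister unit. Origin: centre of its underside.
- sister: Bystander: a second housing, 60 mm in diameter and 40 mm tall, without stem, standing in the other cradle. Origin: centre of its underside.
- weight_big: Bystander: brass knob weight, 38 mm in diameter, 52 mm tall. Origin: centre of its underside.
- weight_small: Bystander: brass knob weight, 28 mm in diameter, 39 mm tall. Origin: centre of its underside.
- driver: Bystander: screwdriver lying on the bench, about 200 mm long. Origin: under its middle.
- tape: Bystander: roll of amber tape lying flat, 84 mm in diameter, 19 mm tall. Origin: centre of its underside.
- eyebolt: Bystander: steel eyebolt standing on its round flange, 38 mm in diameter, 43 mm tall. Origin: centre of its underside.
Not all that is in view belongs to the job. There is more than one size of the unit; the job needs the middle-sized.

How it is judged:
By the outcome, as a careful person would: the job done as asked, in the order asked, and still so for the second after the job is handed in, with the robot touching nothing.
It also fails if it takes over 58 s, if anything falls off the work surface, if the arm or the gripper's body presses on something with over 40 N, if the wrist force passes 120 N, or if a joint passes its speed limit or range.

## Working session

There is one attempt and no reset: what is moved stays moved. The work goes in short steps, Python scripts to look and compute and a shell command to move; the robot and the scene stay as the last step left them, time stands still between calls to the robot, and variables do not carry over. Pictures are saved under pics/ and viewed, about 8 in all and at most 12, crops included, and the job is handed in when it is done.

```bash
mkdir -p pics; ls; cat > h.py <<'E'
import numpy as np, cv2
from cell import bot
from scipy.spatial.transform import Rotation as R
def rot(a): return R.from_euler('xyz',a)
def K(n):
    c=bot.calibration(n); return c
def ray(n,p,c=None):
    c=c or bot.calibration(n); k=np.array(c['intrinsics']); u=(p[0]-k[0,2])/k[0,0]; v=(p[1]-k[1,2])/k[1,1]
    if n=='wrist':
        r=np.hypot(u,v); s=np.sin(r)/max(r,1e-9); d=np.array([u*s,-v*s,-np.cos(r)])
    else:
        d=np.array([u,-v,-1.])
    A=np.array(c['attitude']); M=A if A.shape==(3,3) else rot(A).as_matrix()
    d=M@d; return np.array(c['xyz']),d/np.linalg.norm(d)
def tri(rs):
    A=0;b=0
    for o,d in rs:
        P=np.eye(3)-np.outer(d,d); A=A+P; b=b+P@o
    x=np.linalg.solve(A,b); return x,[float(np.linalg.norm((np.eye(3)-np.outer(d,d))@(x-o))) for o,d in rs]
def pz(r,z): o,d=r; return o+d*(z-o[2])/d[2]
def save(im,f): cv2.imwrite('pics/'+f,im[:,:,::-1])
E
python3 - <<'E'
from h import *
for n in('side','top'):
    c=bot.calibration(n); print(n,c)
    im=bot.snapshot(n); save(im,n+'0.png')
    for q in 'unit bail stem stand hook_axis column_foot clamp cradle cradle_full sister'.split():
        print(q,[(np.round(d['point']).tolist(),round(d['conf'],2)) for d in bot.place_of(q,n)][:4])
s=bot.read_state();print(s)
E
```

```text
pics
side {'intrinsics': array([[620.09114521,   0.        , 322.97010182],
       [  0.        , 620.09114521, 235.77967818],
       [  0.        ,   0.        ,   1.        ]]), 'xyz': array([ 0.51808219, -1.0344381 ,  1.01599339]), 'attitude': array([ 0.92306111,  0.01223029, -0.09593973])}
unit [([275.0, 382.0], 0.95), ([262.0, 342.0], 0.95), ([321.0, 356.0], 0.82)]
bail [([320.0, 281.0], 0.96), ([268.0, 327.0], 0.79), ([251.0, 255.0], 0.64)]
stem [([324.0, 327.0], 0.87), ([270.0, 362.0], 0.72), ([260.0, 316.0], 0.72)]
stand [([324.0, 378.0], 0.97)]
hook_axis []
column_foot [([390.0, 404.0], 0.83), ([283.0, 471.0], 0.32)]
clamp [([398.0, 274.0], 0.59)]
cradle [([299.0, 276.0], 0.83)]
cradle_full [([278.0, 250.0], 0.56)]
sister [([278.0, 252.0], 0.89)]
top {'intrinsics': array([[493.10715471,   0.        , 316.41980111],
       [  0.        , 493.10715471, 245.55706338],
       [  0.        ,   0.        ,   1.        ]]), 'xyz': array([3.50629748e-01, 3.62228931e-05, 1.44273416e+00]), 'attitude': array([ 0.19707679, -0.01478007, -1.58566232])}
unit [([370.0, 259.0], 0.74), ([332.
[... 416 characters left out ...]
, 286.0], 0.75)]
{'clock': 1.1, 'qpos': array([-1.43757660e+00,  3.13202698e-01,  4.61062103e-02,  1.30359017e+00,
        2.29251202e-05,  1.43120343e+00]), 'joint_vel': array([ 1.76791402e-04,  4.37147092e-04,  5.22372495e-04,  3.32099429e-04,
       -1.36034450e-04, -5.05907261e-06]), 'joint_efforts': array([ 1.29619857e-03, -4.80482054e+01,  2.98814857e+01,  5.32899467e-04,
       -5.64369338e-05,  2.27137051e-06]), 'tool_pos': array([ 0.15493656, -0.5537834 ,  0.23132419]), 'ee_rot': array([ 1.63726608,  1.57068428, -1.23151395]), 'contact_force': array([-0.21124104,  0.09780836, -0.41293916]), 'wrist_torque': array([ 0.03273698, -0.05617851, -0.00900124]), 'width': 0.08552267091942459}
```

View pics/side0.png

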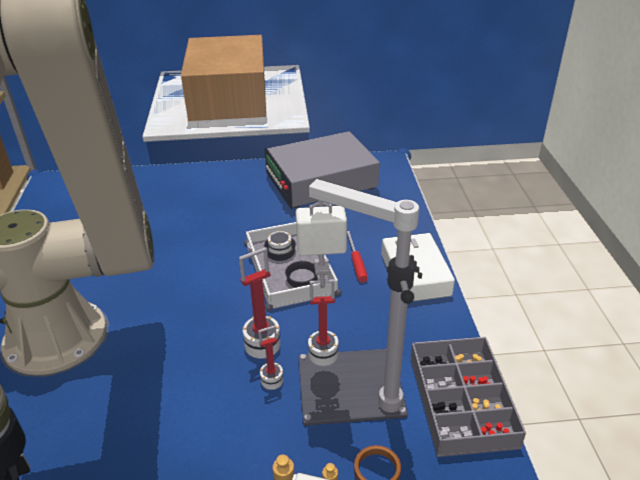

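View pics/top0.png

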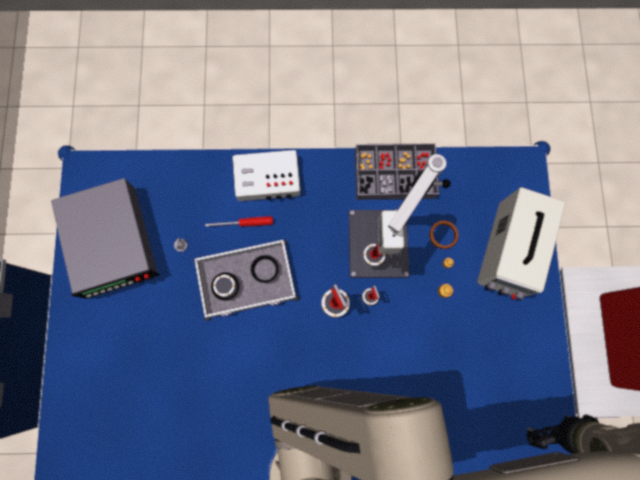

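```bash
python3 - <<'E'
from h import *
P={'unit_side321':([321,356],[370,259]),'bail':([320,281],[381,244]),'stem':([324,327],[374,249]),'column_foot':([390,404],[394,222]),'clamp':([398,274],[423,186]),'cradle':([299,276],[269,272]),'full':([278,250],[224,290]),
'standUnitB':([262,342],[332,304]),'standUnitA':([275,382],[369,300]), 'stand':([324,378],[370,259])}
for k,(s,t) in P.items():
    x,e=tri([ray('side',s),ray('top',t)]); print(k,x.round(4),np.round(e,4))
E
```

```text
unit_side321 [ 0.5853 -0.1768  0.0582] [0.0005 0.0005]
bail [ 0.5868 -0.179   0.2631] [0.0011 0.0011]
stem [ 0.5951 -0.178   0.1428] [0.0034 0.0034]
column_foot [ 0.7123 -0.2619 -0.0054] [0.0027 0.0027]
clamp [ 0.708  -0.2701  0.3459] [0. 0.]
cradle [0.5572 0.1134 0.0264] [0.0005 0.0005]
full [0.5094 0.2455 0.0071] [0.0011 0.0011]
standUnitB [ 0.4633 -0.0686 -0.0014] [0.0009 0.0009]
standUnitA [ 0.4811 -0.1776 -0.0107] [0.006 0.006]
stand [ 5.926e-01 -1.846e-01 -5.000e-04] [0.0032 0.0032]
```

Candidates for "unit" in the side view are the large one standing at (262,342), the small one standing at (275,382), and the one hanging on the hook at (321,356). The hanging one fits: it is on the scale and looks middle-sized. I'll check it in an enlarged crop. The empty cradle is at side (299,276) / top (265,268), and the sister unit is in the other one. The hook opens towards world +y.

```bash
cat > go.py <<'E'
from h import *
import sys
# go.py x y z tilt yaw [flip] : TCP target; tool x = tilt from down, leaning (pointing) toward heading yaw(deg); tool y = horizontal
def target(tilt,yaw,flip=0):
    t,a=np.radians(tilt),np.radians(yaw); h=np.array([np.cos(a),np.sin(a),0])
    X=np.sin(t)*h-np.cos(t)*np.array([0,0,1]); Y=np.cross([0,0,1],h)*(-1 if flip else 1)
    return R.from_matrix(np.c_[X,Y,np.cross(X,Y)])
def plan(p,tilt,yaw,flip=0):
    s=bot.read_state(); R0=rot(s['ee_rot']); d=R0.inv().apply(np.array(p)-s['tool_pos'])*100
    r=(R0.inv()*target(tilt,yaw,flip)).as_rotvec(degrees=True)
    print('flip',flip,'shift',d.round(2),'rot',r.round(2),'rows>=',max(np.linalg.norm(d)/4.17,np.linalg.norm(r)/7.16).round(1))
if __name__=='__main__':
    a=list(map(float,sys.argv[1:])); plan(a[:3],a[3],a[4],0); plan(a[:3],a[3],a[4],1)
E
python3 - <<'E'
from h import *
im=cv2.imread('pics/side0.png')[190:430,220:420]; cv2.imwrite('pics/crop1.png',cv2.resize(im,None,fx=2.5,fy=2.5,interpolation=2))
E
python3 go.py 0.36 -0.2 0.45 0 -90; python3 go.py 0.36 -0.2 0.45 20 -90
```

```text
flip 0 shift [-21.87 -28.54 -29.28] rot [-7.437e+01  0.000e+00 -1.000e-02] rows>= 11.1
flip 1 shift [-21.87 -28.54 -29.28] rot [ 1.0563e+02 -1.0000e-02 -0.0000e+00] rows>= 14.8
flip 0 shift [-21.87 -28.54 -29.28] rot [-73.57 -17.1   12.97] rows>= 11.1
flip 1 shift [-21.87 -28.54 -29.28] rot [104.42  13.96  18.41] rows>= 14.9
```

View pics/crop1.png

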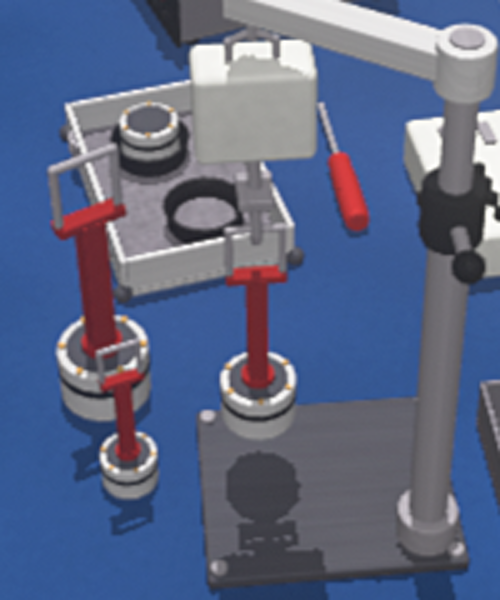

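The crop shows the hanging unit (321,356) between the big and small ones in size, with its bail in the hook and its crosspiece roughly along world x. That is the one to take. First I'll move to a high transit point.

```bash
python3 -m creep '[-8,0,0,0,0,0,0, -22,-28.5,-29.3,-74,0,0,0, -22,-28.5,-29.3,-74,0,0,0, -22,-28.5,-29.3,-74,0,0,0, -22,-28.5,-29.3,-74,0,0,0, -22,-28.5,-29.3,-74,0,0,0, -22,-28.5,-29.3,-74,0,0,0, -22,-28.5,-29.3,-74,0,0,0, -22,-28.5,-29.3,-74,0,0,0, -22,-28.5,-29.3,-74,0,0,0, -22,-28.5,-29.3,-74,0,0,0, -22,-28.5,-29.3,-74,0,0,0, -22,-28.5,-29.3,-74,0,0,0, -22,-28.5,-29.3,-74,0,0,0, -22,-28.5,-29.3,-74,0,0,0, -22,-28.5,-29.3,-74,0,0,0]'; python3 -c "
from h import *;print(bot.read_state()['qpos'])"; python3 go.py 0.5 0.08 0.42 0 -90;python3 go.py 0.585 0.06 0.30 42 -90
```

```text
clock: 2.43
tool_pos: [0.3599, -0.201, 0.4506]
ee_rot: [-1.952, 1.57, 2.752]
contact_force: [-0.8, 0.2, 0.1]
width: 0.0852
[-7.04492974e-01  3.08603112e-02  2.41028319e-01  1.78209106e+00
 -3.67497728e-04  8.74380336e-01]
flip 0 shift [  3.05  13.79 -28.21] rot [-0.46 -0.03  0.06] rows>= 7.6
flip 1 shift [  3.05  13.79 -28.21] rot [1.7954e+02 1.0000e-01 4.0000e-02] rows>= 25.1
flip 0 shift [ 15.04  22.32 -26.28] rot [ -0.42 -42.03   0.23] rows>= 9.0
flip 1 shift [ 15.04  22.32 -26.28] rot [167.65   0.35  64.4 ] rows>= 25.1
```

```bash
python3 -m creep '[3,14,-28,0,0,0,0, 3,14,-28,0,0,0,0, 3,14,-28,0,0,0,0, 3,14,-28,0,0,0,0, 3,14,-28,0,0,0,0, 3,14,-28,0,0,0,0, 3,14,-28,0,0,0,0, 3,14,-28,0,0,0,0, 15,22.3,-28,0,-42,0,0, 15,22.3,-28,0,-42,0,0, 15,22.3,-28,0,-42,0,0, 15,22.3,-28,0,-42,0,0, 15,22.3,-28,0,-42,0,0, 15,22.3,-28,0,-42,0,0, 15,22.3,-28,0,-42,0,0, 15,22.3,-28,0,-42,0,0, 15,22.3,-28,0,-42,0,0]'
python3 - <<'E'
from h import *
print(bot.read_state()['qpos'].round(3))
c=bot.calibration('wrist'); im=bot.snapshot('wrist'); save(im,'w1.png'); print(c)
for q in 'unit bail stem clamp column_foot stand cradle'.split():
    print(q,[(np.round(d['point'],1).tolist(),round(d['conf'],2)) for d in bot.place_of(q,'wrist')][:4])
E
```

```text
clock: 3.85
tool_pos: [0.5854, 0.077, 0.3012]
ee_rot: [0.0, 0.839, -1.579]
contact_force: [-0.3, 0.5, 0.7]
width: 0.0854
[ 0.318  0.548  0.375  1.677 -0.685  1.998]
{'intrinsics': array([[371.64829954,   0.        , 316.36063374],
       [  0.        , 371.64829954, 231.49146701],
       [  0.        ,   0.        ,   1.        ]]), 'xyz': array([0.58702143, 0.2341838 , 0.3524115 ]), 'attitude': array([-1.05905007e+00,  6.12969787e-04, -9.34312353e-03])}
unit [([245.6, 159.5], 0.93), ([321.8, 201.9], 0.88), ([221.7, 109.7], 0.67)]
bail [([321.2, 347.7], 0.86), ([237.5, 255.7], 0.68), ([183.1, 310.9], 0.63)]
stem [([241.1, 188.9], 0.85), ([327.1, 246.8], 0.78), ([210.3, 164.4], 0.57), ([322.9, 347.4], 0.45)]
clamp [([413.7, 415.1], 0.94)]
column_foot [([321.4, 162.0], 0.67), ([326.8, 250.4], 0.64), ([395.5, 199.8], 0.61)]
stand [([323.1, 160.4], 0.84), ([325.7, 245.6], 0.69)]
cradle [([416.6, 411.4], 0.7)]
```

View pics/w1.png

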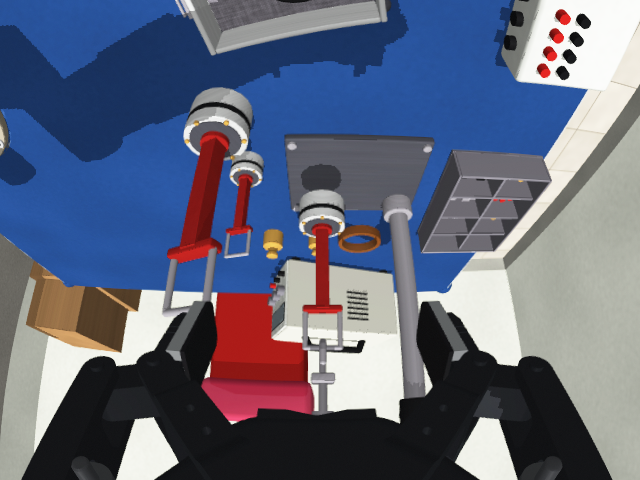

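The wrist view shows the hanging unit straight ahead, with the stem at column 322, the crosspiece at (322,309) and the bail crossbar at about (321,347). The large unit is clear on the left and the column is on the right.

```bash
python3 - <<'E'
from h import *
def f(n,*a):
    x,e=tri([ray(c,p) for c,p in a]); print(n,x.round(4),np.round(e,4)); return x
f('bail',('wrist',[321.2,347.7]),('side',[320,281]),('top',[381,244]))
f('bail ws',('wrist',[321.2,347.7]),('side',[320,281]))
f('unit',('wrist',[321.8,201.9]),('side',[321,356]),('top',[370,259]))
f('stem ws',('wrist',[323,247]),('side',[324,327]),('top',[374,249]))
f('foot',('wrist',[395.5,199.8]),('side',[390,404]),('top',[394,222]))
f('clamp',('wrist',[413.7,415.1]),('side',[398,274]),('top',[423,186]))
# stem line directions in wrist: red mask near
im=cv2.imread('pics/w1.png'); h=cv2.cvtColor(im,cv2.COLOR_BGR2HSV)
for cam,f0,(x0,y0,x1,y1) in (('wrist','w1',(290,225,360,330)),('side','side0',(300,285,350,350)),('top','top0',(355,235,390,265))):
    im=cv2.imread(f'pics/{f0}.png'); h=cv2.cvtColor(im,cv2.COLOR_BGR2HSV)
    m=((h[...,0]<8)|(h[...,0]>172))&(h[...,1]>150)&(h[...,2]>60)
    for r in range(y0,y1,5):
        c=np.where(m[r,x0:x1])[0]+x0
        if len(c): print(cam,r,c.min(),c.max(),len(c))
E
python3 go.py 0.587 0.06 0.30 42 -90
```

```text
bail [ 0.587  -0.1804  0.2675] [0.0028 0.003  0.0021]
bail ws [ 0.5868 -0.1856  0.2688] [0.0017 0.0017]
unit [ 0.5864 -0.1811  0.069 ] [0.0063 0.0046 0.006 ]
stem ws [ 0.5938 -0.1783  0.1438] [0.0023 0.0024 0.0046]
foot [ 0.7112 -0.2658  0.0075] [0.0056 0.0046 0.0076]
clamp [ 0.7088 -0.2701  0.3484] [0.0034 0.0022 0.0016]
wrist 225 314 329 16
wrist 230 312 331 20
wrist 235 316 327 12
wrist 240 316 327 12
wrist 245 316 327 12
wrist 250 316 327 12
wrist 255 316 327 12
wrist 260 316 327 12
wrist 265 316 327 12
wrist 270 316 328 13
wrist 275 316 328 13
wrist 280 316 328 13
wrist 285 316 328 13
wrist 290 316 328 13
wrist 295 316 328 13
wrist 300 316 328 13
wrist 305 304 340 37
wrist 310 303 341 39
side 300 313 333 21
side 305 319 325 7
side 310 319 325 7
side 315 319 325 7
side 320 319 325 7
side 325 320 326 7
side 330 320 326 7
side 335 320 326 7
side 340 317 328 12
top 250 372 377 6
top 255 370 379 10
flip 0 shift [1.34 0.2  1.16] rot [-0.38 -0.04  0.21] rows>= 0.4
flip 1 shift [1.34 0.2  1.16] rot [1.7962e+02 3.4000e-01 7.0000e-02] rows>= 25.1
```

```bash
python3 - <<'E'
from h import *
def plane(c,p,q):
    o,a=ray(c,p); _,b=ray(c,q); n=np.cross(a,b); n/=np.linalg.norm(n); return n,n@o
P=[plane('wrist',(321.7,240),(322.2,300)),plane('side',(322,305),(323,335))]
for z in(.10,.142,.2):
    A=np.array([P[0][0],P[1][0],[0,0,1]]); print(z,np.linalg.solve(A,[P[0][1],P[1][1],z]).round(4))
for n,s,t in (('bigbail',[251,255],[339,296]),('smallbail',[268,327],[375,292])):
    print(n,tri([ray('side',s),ray('top',t)]))
E
python3 go.py 0.588 -0.10 0.21 42 -90; python3 go.py 0.588 -0.193 0.128 42 -90
```

```text
0.1 [ 0.5899 -0.176   0.1   ]
0.142 [ 0.5899 -0.17    0.142 ]
0.2 [ 0.5898 -0.1618  0.2   ]
bigbail (array([ 0.46104774, -0.07407614,  0.25176697]), [0.0022411736379483933, 0.0022411736379482957])
smallbail (array([ 0.48257055, -0.17492546,  0.15061825]), [0.0004972101469447278, 0.0004972101469448091])
flip 0 shift [18.73  0.41  7.04] rot [-0.38 -0.04  0.21] rows>= 4.8
flip 1 shift [18.73  0.41  7.04] rot [1.7962e+02 3.4000e-01 7.0000e-02] rows>= 25.1
flip 0 shift [31.05  0.46  8.48] rot [-0.38 -0.04  0.21] rows>= 7.7
flip 1 shift [31.05  0.46  8.48] rot [1.7962e+02 3.4000e-01 7.0000e-02] rows>= 25.1
```

```bash
python3 -m creep '[18.7,0.5,7,0,0,0,0, 18.7,0.5,7,0,0,0,0, 18.7,0.5,7,0,0,0,0, 18.7,0.5,7,0,0,0,0, 18.7,0.5,7,0,0,0,0, 18.7,0.5,7,0,0,0,0, 18.7,0.5,7,0,0,0,0, 18.7,0.5,7,0,0,0,0]'
python3 - <<'E'
from h import *
print(bot.read_state()['qpos'].round(3))
im=bot.snapshot('side'); s=cv2.resize(im[150:450,120:460],None,fx=1.2,fy=1.2)
w=bot.snapshot('wrist'); save(w,'w2.png')
w=cv2.resize(w[100:420,160:500],(385,360)); save(np.hstack([s[:, :410],w]),'sw2.png')
for q in 'bail stem unit'.split():
    print(q,[(np.round(d['point'],1).tolist(),round(d['conf'],2)) for d in bot.place_of(q,'wrist')][:4])
print(bot.calibration('wrist'))
E
python3 go.py 0.589 -0.193 0.128 42 -90
```

```text
clock: 4.92
tool_pos: [0.589, -0.0991, 0.2098]
ee_rot: [0.001, 0.838, -1.577]
contact_force: [-0.3, 0.9, 0.1]
width: 0.0856
[ 0.037  0.413 -0.053  1.143 -0.732  1.63 ]
bail [([175.3, 261.8], 0.88), ([32.4, 380.6], 0.62)]
stem [([192.0, 158.1], 0.97), ([119.0, 103.5], 0.84), ([321.6, 251.3], 0.77), ([309.0, 232.8], 0.63)]
unit [([204.9, 115.7], 0.79), ([157.2, 28.6], 0.79), ([316.8, 177.6], 0.71), ([373.1, 230.9], 0.47)]
{'intrinsics': array([[371.64829954,   0.        , 316.36063374],
       [  0.        , 371.64829954, 231.49146701],
       [  0.        ,   0.        ,   1.        ]]), 'xyz': array([0.59065075, 0.05945493, 0.26077934]), 'attitude': array([-1.06064796e+00, -5.57176944e-04, -5.58149466e-03])}
flip 0 shift [12.45 -0.04  1.6 ] rot [-0.24 -0.    0.12] rows>= 3.0
flip 1 shift [12.45 -0.04  1.6 ] rot [179.76   0.2    0.  ] rows>= 25.1
```

View pics/sw2.png

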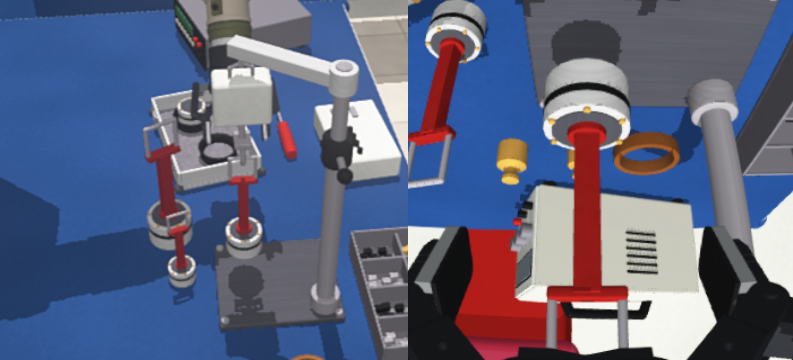

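The side view shows the arm well clear of the large unit. The wrist view shows the stem centred between the open jaws and the crosspiece level. I'll check its depth from the two wrist poses.

```bash
python3 - <<'E'
from h import *
K=bot.calibration('wrist')['intrinsics']
c1=dict(intrinsics=K,xyz=[0.58702143,0.2341838,0.3524115],attitude=[-1.05905007,6.13e-4,-9.343e-3]); c2=bot.calibration('wrist')
hs=[]
for f,(x0,x1,y0,y1) in (('w1',(290,360,225,330)),('w2',(280,360,190,400))):
    h=cv2.cvtColor(cv2.imread(f'pics/{f}.png'),cv2.COLOR_BGR2HSV); m=((h[...,0]<8)|(h[...,0]>172))&(h[...,1]>150)&(h[...,2]>50)
    n=[(r,(m[r,x0:x1]).sum(), (np.where(m[r,x0:x1])[0].mean()+x0).round(1) if m[r,x0:x1].any() else 0) for r in range(y0,y1,1)]
    hs.append(n); print(f,[t for t in n][::3] if f=='w2' else n[:14]+n[70:95])
print(tri([ray('wrist',[323,247],c1),ray('wrist',[321.6,251.3],c2)]))
E
```

```text
w1 [(225, np.int64(16), np.float64(321.5)), (226, np.int64(18), np.float64(321.5)), (227, np.int64(19), np.float64(322.0)), (228, np.int64(20), np.float64(321.5)), (229, np.int64(20), np.float64(321.5)), (230, np.int64(20), np.float64(321.5)), (231, np.int64(20), np.float64(321.5)), (232, np.int64(20), np.float64(321.5)), (233, np.int64(18), np.float64(321.5)), (234, np.int64(15), np.float64(321.0)), (235, np.int64(12), np.float64(321.5)), (236, np.int64(12), np.float64(321.5)), (237, np.int64(12), np.float64(321.5)), (238, np.int64(12), np.float64(321.5)), (295, np.int64(13), np.float64(322.0)), (296, np.int64(13), np.float64(322.0)), (297, np.int64(13), np.float64(322.0)), (298, np.int64(13), np.float64(322.0)), (299, np.int64(13), np.float64(322.0)), (300, np.int64(13), np.float64(322.0)), (301, np.int64(13), np.float64(322.0)), (302, np.int64(13), np.float64(322.0)), (303, np.int64(13), np.float64(322.0)), (304, np.int64(13), np.float64(322.0)), (305, np.int64(37), np.float64(322.0)), (306, np.int64(38), np.float64(322.5)), (307, np.int64(39), np.float64(322.0)), (308, np.int64(3
[... 2439 characters left out ...]
18.0)), (355, np.int64(69), np.float64(318.0)), (358, np.int64(71), np.float64(318.0)), (361, np.int64(71), np.float64(318.0)), (364, np.int64(71), np.float64(318.0)), (367, np.int64(53), np.float64(318.0)), (370, np.int64(6), np.float64(287.0)), (373, np.int64(8), np.float64(289.1)), (376, np.int64(9), np.float64(290.0)), (379, np.int64(9), np.float64(291.8)), (382, np.int64(12), np.float64(293.8)), (385, np.int64(14), np.float64(295.1)), (388, np.int64(14), np.float64(295.1)), (391, np.int64(14), np.float64(295.1)), (394, np.int64(14), np.float64(295.1)), (397, np.int64(14), np.float64(295.1))]
(array([ 0.59155662, -0.11520742,  0.17494183]), [0.0009094431795375115, 0.0009094431795376501])
```

```bash
python3 - <<'E'
from h import *
K=bot.calibration('wrist')['intrinsics']
c1=dict(intrinsics=K,xyz=[0.58702143,0.2341838,0.3524115],attitude=[-1.05905007,6.13e-4,-9.343e-3]); c2=bot.calibration('wrist')
print('cross front-low',tri([ray('wrist',[322,304.5],c1),ray('wrist',[317.8,354],c2)]))
print('collar low',tri([ray('wrist',[321.5,234],c1),ray('wrist',[317.6,228],c2)]))
for y in(-.172,-.18,-.165): 
  o,d=ray('wrist',[317.8,354],c2); print(o+d*(y-o[1])/d[1])
E
```

```text
cross front-low (array([ 0.58995534, -0.18197773,  0.21670175]), [0.00030625187255228347, 0.0003062518725524039])
collar low (array([ 0.59000936, -0.21238295,  0.10543493]), [0.00027999668905946966, 0.00027999668905944])
[ 0.59027722 -0.172       0.21854016]
[ 0.59026431 -0.18        0.2170802 ]
[ 0.59028851 -0.165       0.21981762]
```

```bash
python3 -m creep '[4,0.1,0.6,0,0,0,0, 8,0.1,1.1,0,0,0,0, 11,0.1,1.5,0,0,0,0, 12.5,0.1,1.6,0,0,0,0, 12.5,0.1,1.6,0,0,0,0, 12.5,0.1,1.6,0,0,0,0.3, 12.5,0.1,1.6,0,0,0,0.5, 12.5,0.1,1.6,0,0,0,0.6]'
python3 - <<'E'
from h import *
s=bot.read_state();print(s['qpos'].round(3),s['contact_force'].round(2))
w=bot.snapshot('wrist'); save(w[60:460,120:520],'w3.png')
E
```

```text
clock: 5.83
tool_pos: [0.5907, -0.1935, 0.1284]
ee_rot: [0.003, 0.837, -1.573]
contact_force: [-0.5, 0.1, 0.6]
width: 0.0515
[-0.123  0.431 -0.246  0.786 -0.727  1.412] [-0.51  0.11  0.55]
```

View pics/w3.png

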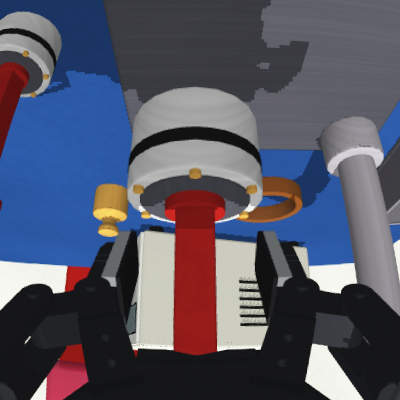

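The stem (column 195 of the crop) is midway between the pads, and the fingertips are short of the collar and housing. Closing now.

```bash
python3 -m creep '[0,0,0,0,0,0,0.7, 0,0,0,0,0,0,0.8, 0,0,0,0,0,0,0.9, 0,0,0,0,0,0,1, 0,0,0,0,0,0,1, 0,0,0,0,0,0,1, 0,0,0,0,0,0,1]'
python3 - <<'E'
from h import *
s=bot.read_state();print(s['contact_force'].round(2),s['wrist_torque'].round(3),s['tool_pos'].round(4))
bot.snapshot('wrist'); s=bot.read_state();print(s['contact_force'].round(2))
bot.snapshot('side'); s=bot.read_state();print(s['contact_force'].round(2))
for q in('bail','hook_axis','stand'): print(q,[(np.round(d['point'],1).tolist(),round(d['conf'],2)) for d in bot.place_of(q,'side')][:4])
E
```

```text
clock: 6.47
tool_pos: [0.5895, -0.1944, 0.127]
ee_rot: [0.0, 0.838, -1.577]
contact_force: [1.7, 2.9, 0.5]
width: 0.0152
[1.73 2.94 0.53] [0.577 0.047 0.173] [ 0.5895 -0.1944  0.127 ]
[2.   2.54 0.28]
[1.75 1.75 0.92]
bail [([319.8, 280.5], 0.93), ([250.1, 254.1], 0.73), ([268.5, 327.2], 0.57)]
hook_axis []
stand [([324.4, 376.2], 0.73), ([277.7, 251.6], 0.41), ([388.7, 405.0], 0.23)]
```

```bash
cat > f.py <<'E'
from h import *
F=[];T=[]
for i in range(4):
    bot.snapshot('side'); s=bot.read_state(); F.append(s['contact_force']); T.append(s['wrist_torque'])
print('F',np.mean(F,0).round(2),'sd',np.std(F,0).round(2),'T',np.mean(T,0).round(3),'p',s['tool_pos'].round(4),'w',round(s['width'],4),'t',round(s['clock'],2))
E
python3 -m creep '[-0.3,0,0.27,0,0,0,1, -0.6,0,0.54,0,0,0,1, -0.9,0,0.8,0,0,0,1, -1.2,0,1.07,0,0,0,1, -1.49,0,1.34,0,0,0,1, -1.49,0,1.34,0,0,0,1, -1.49,0,1.34,0,0,0,1]' ; python3 f.py
```

```text
clock: 7.3
tool_pos: [0.5891, -0.1946, 0.147]
ee_rot: [-0.0, 0.838, -1.578]
contact_force: [-0.3, -0.2, -3.4]
width: 0.0154
F [-0.19 -0.04 -3.7 ] sd [0.78 0.31 0.95] T [ 1.041  0.028 -0.027] p [ 0.589  -0.1945  0.1465] w 0.0154 t 7.5
```

```bash
python3 -m creep '[-0.3,0,0.27,0,0,0,1, -0.6,0,0.54,0,0,0,1, -0.74,0,0.67,0,0,0,1, -0.74,0,0.67,0,0,0,1, -0.74,0,0.67,0,0,0,1]' ; python3 f.py;  python3 -m creep '[-0.3,0,0.27,0,0,0,1, -0.6,0,0.54,0,0,0,1, -0.74,0,0.67,0,0,0,1, -0.74,0,0.67,0,0,0,1, -0.74,0,0.67,0,0,0,1]' ; python3 f.py
```

```text
clock: 7.92
tool_pos: [0.5896, -0.1945, 0.1574]
ee_rot: [0.001, 0.838, -1.576]
contact_force: [-0.1, 0.0, -3.5]
width: 0.015
F [ 0.2 -0.  -3.7] sd [0.46 0.41 0.31] T [ 1.081 -0.009  0.004] p [ 0.5892 -0.1945  0.1568] w 0.0149 t 8.12
clock: 8.53
tool_pos: [0.5896, -0.1946, 0.1674]
ee_rot: [0.001, 0.838, -1.576]
contact_force: [0.6, 0.5, -3.9]
width: 0.015
F [ 0.01  0.01 -3.09] sd [0.43 0.35 0.42] T [ 1.092 -0.01   0.023] p [ 0.5892 -0.1946  0.1668] w 0.0149 t 8.73
```

```bash
sed -i 's/range(4)/range(3)/' f.py; python3 -m creep '[-0.07,0,0.07,0,0,0,1, -0.15,0,0.13,0,0,0,1, -0.15,0,0.13,0,0,0,1, -0.15,0,0.13,0,0,0,1]' >/dev/null; python3 f.py;  python3 -m creep '[-0.04,0,0.03,0,0,0,1, -0.07,0,0.07,0,0,0,1, -0.07,0,0.07,0,0,0,1, -0.07,0,0.07,0,0,0,1]' >/dev/null; python3 f.py
```

```text
F [ 0.15  0.26 -3.03] sd [0.08 0.55 0.42] T [ 1.07e+00  1.00e-03 -7.00e-03] p [ 0.5894 -0.1946  0.169 ] w 0.0148 t 9.22
F [ 0.3   0.12 -3.66] sd [0.33 0.24 0.22] T [ 1.046  0.005 -0.037] p [ 0.5893 -0.1946  0.17  ] w 0.0153 t 9.7
```

```bash
python3 -m creep '[-0.04,0,0.03,0,0,0,1, -0.07,0,0.07,0,0,0,1, -0.07,0,0.07,0,0,0,1, -0.07,0,0.07,0,0,0,1]' >/dev/null; python3 f.py
```

```text
F [-0.06 -0.26 -3.62] sd [0.37 0.48 0.43] T [ 1.057 -0.044 -0.002] p [ 0.5893 -0.1947  0.1709] w 0.0154 t 10.18
```

Rise so far is 44 mm and the load is free (about 3.5 N). I'll feel for the plate in 1 mm steps.

```bash
python3 -m creep '[-0.04,0,0.03,0,0,0,1, -0.07,0,0.07,0,0,0,1, -0.07,0,0.07,0,0,0,1, -0.07,0,0.07,0,0,0,1]' >/dev/null; python3 f.py
```

```text
F [ 0.61 -0.5  -3.05] sd [0.25 0.59 0.36] T [ 1.068  0.003 -0.008] p [ 0.5893 -0.1947  0.1719] w 0.015 t 10.67
```

```bash
python3 -m creep '[-0.04,0,0.03,0,0,0,1, -0.07,0,0.07,0,0,0,1, -0.07,0,0.07,0,0,0,1, -0.07,0,0.07,0,0,0,1]' >/dev/null; python3 f.py
```

```text
F [ 0.22 -0.17 -3.55] sd [0.53 0.26 0.27] T [ 1.05   0.014 -0.025] p [ 0.5893 -0.1947  0.1729] w 0.0153 t 11.15
```

```bash
python3 -m creep '[-0.04,0,0.03,0,0,0,1, -0.07,0,0.07,0,0,0,1, -0.07,0,0.07,0,0,0,1, -0.07,0,0.07,0,0,0,1]' >/dev/null; python3 f.py
```

```text
F [ 0.38 -0.19 -3.3 ] sd [0.34 0.54 0.15] T [ 1.077 -0.027  0.006] p [ 0.5893 -0.1948  0.1739] w 0.015 t 11.63
```

```bash
python3 -m creep '[-0.04,0,0.03,0,0,0,1, -0.07,0,0.07,0,0,0,1, -0.07,0,0.07,0,0,0,1, -0.07,0,0.07,0,0,0,1]' >/dev/null; python3 f.py
```

```text
F [ 0.11  0.08 -5.31] sd [0.18 0.14 0.37] T [ 1.292 -0.026  0.035] p [ 0.5892 -0.1948  0.1747] w 0.0152 t 12.12
```

```bash
python3 -m creep '[-0.04,0,0.03,0,0,0,1, -0.07,0,0.06,0,0,0,1, -0.07,0,0.06,0,0,0,1, -0.07,0,0.06,0,0,0,1]' >/dev/null; python3 f.py
```

```text
F [ 0.53 -0.06 -7.59] sd [0.5 0.5 0.2] T [ 1.685 -0.01   0.056] p [ 0.5891 -0.1947  0.1754] w 0.0154 t 12.6
```

The plate was felt at TCP z of about 174.4 mm, with a push of about 4 N. I'll back down 3 mm to the middle of the mouth and start drawing out level towards +y.

```bash
python3 -m creep '[0.11,0,-0.1,0,0,0,1, 0.22,0,-0.2,0,0,0,1, 0.22,0,-0.2,0,0,0,1, 0.22,0,-0.2,0,0,0,1]' >/dev/null; python3 f.py;  python3 -m creep '[-0.13,0,-0.15,0,0,0,1, -0.27,0,-0.3,0,0,0,1, -0.4,0,-0.45,0,0,0,1, -0.54,0,-0.59,0,0,0,1, -0.54,0,-0.59,0,0,0,1, -0.54,0,-0.59,0,0,0,1]' >/dev/null; python3 f.py
```

```text
F [ 0.15 -0.2  -3.48] sd [0.21 0.26 0.18] T [ 1.057 -0.004 -0.005] p [ 0.5896 -0.195   0.1734] w 0.015 t 13.08
F [ 0.34  0.17 -4.19] sd [0.23 0.51 0.21] T [ 1.087 -0.002  0.01 ] p [ 0.5894 -0.1868  0.1729] w 0.0148 t 13.73
```

```bash
python3 -m creep '[-0.13,0,-0.15,0,0,0,1, -0.27,0,-0.3,0,0,0,1, -0.4,0,-0.45,0,0,0,1, -0.54,0,-0.59,0,0,0,1, -0.54,0,-0.59,0,0,0,1, -0.54,0,-0.59,0,0,0,1]' >/dev/null; python3 f.py
```

```text
F [-0.21 -0.14 -3.51] sd [0.49 0.2  0.21] T [ 1.066  0.015 -0.016] p [ 0.5895 -0.1789  0.173 ] w 0.0152 t 14.38
```

```bash
python3 -m creep '[-0.13,0,-0.15,0,0,0,1, -0.27,0,-0.3,0,0,0,1, -0.4,0,-0.45,0,0,0,1, -0.54,0,-0.59,0,0,0,1, -0.67,0,-0.74,0,0,0,1, -0.67,0,-0.74,0,0,0,1, -0.67,0,-0.74,0,0,0,1]' >/dev/null; python3 f.py
```

```text
F [-0.25 -0.16 -3.61] sd [0.12 0.05 0.61] T [ 1.041  0.004 -0.01 ] p [ 0.5895 -0.1689  0.173 ] w 0.0152 t 15.12
```

```bash
python3 -m creep '[-0.2,0,-0.22,0,0,0,1, -0.4,0,-0.45,0,0,0,1, -0.6,0,-0.67,0,0,0,1, -0.8,0,-0.89,0,0,0,1, -1,0,-1.11,0,0,0,1, -1.3,0,-1.45,0,0,0,1, -1.7,0,-1.9,0,0,0,1, -2.2,0,-2.45,0,0,0,1, -2.7,0,-3,0,0,0,1, -2.7,0,-3,0,0,0,1, -2.7,0,-3,0,0,0,1]' >/dev/null; python3 f.py
python3 - <<'E'
from h import *
im=bot.snapshot('side'); save(cv2.resize(im[170:400,180:440],None,fx=2.5,fy=2.5),'s4.png')
print(bot.read_state()['qpos'].round(3))
t=bot.snapshot('top')
for n in('side','top'):
  for q in('unit','bail','stem','cradle','cradle_full'): print(n,q,[(np.round(d['point'],1).tolist(),round(d['conf'],2)) for d in bot.place_of(q,n)][:4])
E
```

```text
F [-0.07 -0.22 -3.66] sd [0.43 0.08 0.32] T [ 1.079 -0.018  0.016] p [ 0.5898 -0.1286  0.173 ] w 0.0152 t 16.18
[-0.013  0.422 -0.136  1.007 -0.733  1.562]
side unit [([262.5, 342.4], 0.96), ([316.4, 316.0], 0.87), ([275.1, 379.5], 0.7), ([282.6, 248.9], 0.21)]
side bail [([253.7, 253.8], 0.83), ([265.9, 326.2], 0.7)]
side stem [([258.4, 313.7], 0.94), ([270.2, 361.6], 0.84), ([318.1, 286.0], 0.65), ([284.6, 471.8], 0.48)]
side cradle [([301.7, 277.4], 0.92)]
side cradle_full [([281.1, 248.9], 0.65)]
top unit [([347.3, 251.4], 0.69), ([333.7, 304.2], 0.64), ([373.1, 299.4], 0.54)]
top bail [([342.4, 291.2], 0.7), ([376.4, 292.0], 0.6), ([357.9, 239.7], 0.51)]
top stem [([350.5, 247.7], 0.84), ([336.2, 304.2], 0.84)]
top cradle []
top cradle_full [([223.1, 287.4], 0.68), ([446.3, 263.5], 0.51)]
```

View pics/s4.png

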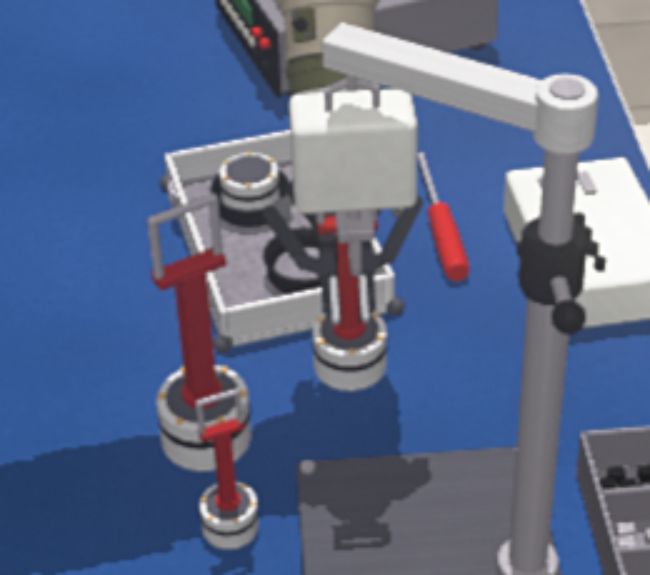

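The unit is off the hook and hanging upright in the jaws at crop (350,345); the stand and the other things have not moved. I'll carry it to above the empty cradle.

```bash
python3 -m creep '[-0.5,0,-0.56,0,0,0,1, -1.3,0,-1.45,0,0,0,1, -2.4,0,-2.67,0,0,0,1, -3.6,0,-4,0,0,0,1, -4.8,0,-5.33,0,0,0,1, -6,0,-6.67,0,0,0,1, -7.2,-0.4,-8,0,0,0,1, -8.4,-0.9,-9.33,0,0,0,1, -9.6,-1.4,-10.66,0,0,0,1, -10.8,-1.9,-12,0,0,0,1, -12,-2.4,-13.33,0,0,0,1, -13.2,-2.8,-14.66,0,0,0,1, -14.2,-3.1,-15.77,0,0,0,1, -15,-3.3,-16.66,0,0,0,1, -15.36,-3.3,-17.06,0,0,0,1, -15.36,-3.3,-17.06,0,0,0,1, -15.36,-3.3,-17.06,0,0,0,1]'; python3 f.py
python3 - <<'E'
from h import *
w=bot.snapshot('wrist'); save(w,'w5.png'); print(bot.calibration('wrist'))
for q in('cradle','unit','stem'): print(q,[(np.round(d['point'],1).tolist(),round(d['conf'],2)) for d in bot.place_of(q,'wrist')][:4])
for n in('side','top'):
  s=bot.snapshot(n); save(s,n+'5.png')
  for q in('unit','stem','cradle'): print(n,q,[(np.round(d['point'],1).tolist(),round(d['conf'],2)) for d in bot.place_of(q,n)][:4])
E
```

```text
clock: 18.2
tool_pos: [0.5586, 0.1013, 0.1729]
ee_rot: [0.001, 0.837, -1.576]
contact_force: [-0.2, 1.1, -2.6]
width: 0.0155
F [ 0.08 -0.21 -4.17] sd [0.28 0.43 0.4 ] T [ 1.036 -0.009 -0.019] p [0.5584 0.1004 0.1731] w 0.0152 t 18.35
{'intrinsics': array([[371.64829954,   0.        , 316.36063374],
       [  0.        , 371.64829954, 231.49146701],
       [  0.        ,   0.        ,   1.        ]]), 'xyz': array([0.55979373, 0.25766623, 0.22401881]), 'attitude': array([-1.06090110e+00,  4.69245150e-04, -8.68522878e-03])}
cradle [([326.6, 47.0], 0.87)]
unit [([317.4, 188.8], 0.93), ([230.7, 205.0], 0.73)]
stem [([256.9, 283.6], 0.8), ([225.2, 280.7], 0.74), ([319.7, 326.8], 0.7)]
side unit [([276.0, 381.3], 0.93), ([260.0, 342.8], 0.9), ([295.8, 247.3], 0.6)]
side stem [([353.9, 257.3], 0.72), ([270.6, 363.8], 0.66), ([260.7, 312.9], 0.6)]
side cradle [([302.8, 275.5], 0.59), ([296.9, 221.2], 0.23)]
top unit [([370.1, 298.1], 0.64), ([329.8, 303.7], 0.55)]
top stem [([263.1, 262.9], 0.92), ([367.2, 294.1], 0.63)]
top cradle [([264.6, 268.9], 0.61)]
```

View pics/w5.png

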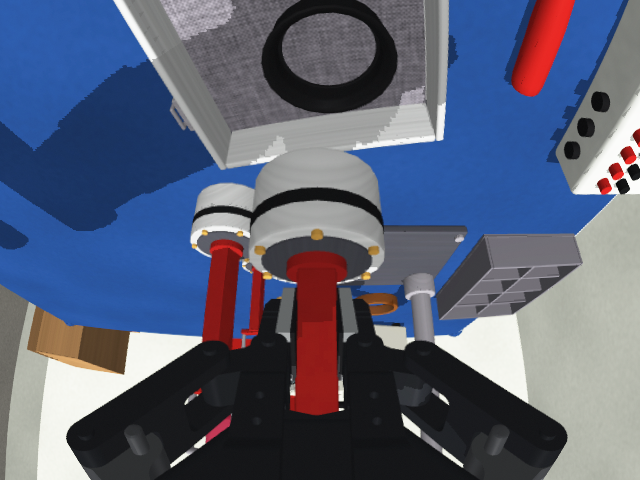

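The wrist view shows the whole empty cradle rim around (330,55) beyond the case wall, and the housing around (317,215). I'll fit both outlines to get the relative offset.

```bash
python3 - <<'E'
from h import *
from scipy.optimize import least_squares
def proj(n,P):
    c=bot.calibration(n); k=np.array(c['intrinsics']); q=rot(c['attitude']).inv().apply(np.asarray(P)-c['xyz'])
    x,y,z=q[:,0],-q[:,1],-q[:,2]
    if n=='wrist':
        r=np.hypot(x,y); t=np.arctan2(r,z); x,y=x/r*t,y/r*t
    else: x,y=x/z,y/z
    return np.c_[k[0,0]*x+k[0,2],k[1,1]*y+k[1,2]]
a=np.linspace(0,2*np.pi,90,endpoint=False)
def circ(x,y,z,r): return np.c_[x+r*np.cos(a),y+r*np.sin(a),z+0*a]
def hull(n,P): return cv2.convexHull(proj(n,P).astype(np.float32))
def fit(n,cont,model,p0):
    f=lambda p:[cv2.pointPolygonTest(hull(n,model(p)),(float(u),float(v)),True) for u,v in cont]
    s=least_squares(f,p0,loss='soft_l1',diff_step=1e-3,x_scale=.01); return s.x,np.sqrt(np.mean(np.square(s.fun)))
def contour(reg): 
    c=max(cv2.findContours(reg.astype(np.uint8),cv2.RETR_EXTERNAL,cv2.CHAIN_APPROX_NONE)[0],key=cv2.contourArea)[:,0,:]
    return c
bot.snapshot('wrist')
cr=bot.silhouettes('cradle','wrist'); print([(d['conf'],d['point']) for d in cr])
C=contour(cr[0]['region']); C=C[(C[:,1]>2)][::3]; print(C.min(0),C.max(0))
for z in(.034,): print('cradle',fit('wrist',C,lambda p:circ(p[0],p[1],z,.042),[.557,.113]))
print('cradle freez',fit('wrist',C,lambda p:circ(p[0],p[1],p[2],.042),[.557,.113,.034]))
un=bot.silhouettes('unit','wrist'); 
for d in un:
    U=contour(d['region']); print(d['conf'],d['point'],U.min(0),U.max(0))
U=contour(min(un,key=lambda d:np.hypot(*(np.array(d['point'])-[317,240])))['region']); U=U[(U[:,1]<250)][::3]
m=lambda p:np.r_[circ(p[0],p[1],p[2],.03),circ(p[0],p[1],p[2]+.04,.03)]
print('unit',fit('wrist',U,m,[.558,.113,.117]))
m2=lambda p:np.r_[circ(p[0],p[1],.117,.03),circ(p[0],p[1],.157,.03)]
print('unit fixed z',fit('wrist',U,m2,[.558,.113]))
# cradle in side & top (initial pics unobstructed not newest) -> side/top fits
for n in('side','top'):
    bot.snapshot(n); cr=bot.silhouettes('cradle',n)
    for d in cr[:2]: 
        C=contour(d['region']); print(n,d['conf'],d['point'],C.min(0),C.max(0),fit(n,C,lambda p:circ(p[0],p[1],.034,.042),[.557,.113]))
E
```

```text
[(0.68, [328.0, 59.3])]
[262   3] [397 113]
cradle (array([0.56630085, 0.12645061]), np.float64(1.8941850075278106))Traceback (most recent call last):
  File "<stdin>", line 23, in <module>
  File "<stdin>", line 15, in fit
    return func(*args, **kwargs)
    vector_fun = VectorFunction(
        fun_wrapped,
    ...<6 lines>...
        workers=workers
    )
    self._update_fun()
    ~~~~~~~~~~~~~~~~^^
    self.f = self.fun_wrapped(xp_copy(self.x))
             ~~~~~~~~~~~~~~~~^^^^^^^^^^^^^^^^^
    return np.atleast_1d(self.fun(x))
                         ~~~~~~~~^^^
    return self.f(x, *self.args, **self.kwargs)
           ~~~~~~^^^^^^^^^^^^^^^^^^^^^^^^^^^^^^
  File "<stdin>", line 14, in <lambda>
  File "<stdin>", line 12, in hull
  File "<stdin>", line 4, in proj
ValueError: time passes only in moves, steps and waits
```

```bash
cat > fit.py <<'E'
from h import *
from scipy.optimize import least_squares
CAL={}
def proj(n,P):
    if n not in CAL: CAL[n]=bot.calibration(n)
    c=CAL[n]; k=np.array(c['intrinsics']); q=rot(c['attitude']).inv().apply(np.asarray(P)-c['xyz'])
    x,y,z=q[:,0],-q[:,1],-q[:,2]
    if n=='wrist':
        r=np.hypot(x,y); t=np.arctan2(r,z); x,y=x/r*t,y/r*t
    else: x,y=x/z,y/z
    return np.c_[k[0,0]*x+k[0,2],k[1,1]*y+k[1,2]]
a=np.linspace(0,2*np.pi,90,endpoint=False)
def circ(x,y,z,r): return np.c_[x+r*np.cos(a),y+r*np.sin(a),z+0*a]
def hull(n,P): return cv2.convexHull(proj(n,P).astype(np.float32))
def fit(n,cont,model,p0):
    f=lambda p:[cv2.pointPolygonTest(hull(n,model(p)),(float(u),float(v)),True) for u,v in cont]
    s=least_squares(f,p0,loss='soft_l1',diff_step=1e-3,x_scale=.01); return s.x.round(4),np.sqrt(np.mean(np.square(s.fun))).round(2)
def contour(reg): 
    return max(cv2.findContours(reg.astype(np.uint8),cv2.RETR_EXTERNAL,cv2.CHAIN_APPROX_NONE)[0],key=cv2.contourArea)[:,0,:]
cup=lambda p,z=.010:np.r_[circ(p[0],p[1],z+.024,.042),circ(p[0],p[1],z,.037)]
hou=lambda p:np.r_[circ(p[0],p[1],p[2],.03),circ(p[0],p[1],p[2]+.04,.03)]
E
python3 - <<'E'
from fit import *
w=bot.snapshot('wrist')
C=contour(bot.silhouettes('cradle','wrist')[0]['region']); C=C[(C[:,1]>2)][::3]
print('cradle',fit('wrist',C,lambda p:circ(p[0],p[1],.034,.042),[.557,.113]),fit('wrist',C,lambda p:circ(p[0],p[1],p[2],.042),[.557,.113,.034]),fit('wrist',C,cup,[.557,.113]))
un=bot.silhouettes('unit','wrist')
for d in un:
    U=contour(d['region']); print(d['conf'],d['point'],U.min(0),U.max(0))
U=contour(min(un,key=lambda d:np.hypot(*(np.array(d['point'])-[317,240])))['region']); U=U[(U[:,1]<250)&(U[:,0]>230)][::3]
print('unit',fit('wrist',U,hou,[.558,.113,.117]))
print('unit z.117',fit('wrist',U,lambda p:hou([p[0],p[1],.117]),[.558,.113]))
for n in('side','top'):
    bot.snapshot(n); 
    for d in bot.silhouettes('cradle',n)[:1]: 
        C=contour(d['region']); print(n,d['conf'],d['point'],C.min(0),C.max(0),fit(n,C,cup,[.557,.113]))
# dark mask on original top/side pictures
for n,(x0,y0,x1,y1) in (('top',(246,250,290,288)),('side',(278,252,322,290))):
    g=cv2.cvtColor(cv2.imread(f'pics/{n}0.png'),cv2.COLOR_BGR2GRAY); m=np.zeros_like(g); m[y0:y1,x0:x1]=g[y0:y1,x0:x1]<45
    C=contour(m); print(n,'dark',C.min(0),C.max(0),fit(n,C,cup,[.557,.113]))
g=cv2.cvtColor(cv2.imread('pics/w5.png'),cv2.COLOR_BGR2GRAY); m=np.zeros_like(g); m[0:125,240:420]=g[0:125,240:420]<60
C=contour(m);C=C[C[:,1]>2]; print('w dark',C.min(0),C.max(0),fit('wrist',C,cup,[.557,.113]))
E
```

```text
cradle (array([0.5664, 0.1266]), np.float64(2.09)) (array([0.5666, 0.123 , 0.0299]), np.float64(2.09)) (array([0.5664, 0.1255]), np.float64(1.73))
0.93 [253.7, 300.8] [242 262] [264 346]
0.83 [315.1, 241.6] [249 147] [384 414]
unit (array([0.5584, 0.1099, 0.1165]), np.float64(0.64))
unit z.117 (array([0.5584, 0.1104]), np.float64(0.67))
side 0.72 [300.1, 271.9] [286 261] [317 286] (array([0.5631, 0.1261]), np.float64(1.56))
top 0.69 [267.5, 280.6] [257 275] [275 282] (array([0.5739, 0.1254]), np.float64(1.78))
top dark [251 256] [277 281] (array([0.5671, 0.1258]), np.float64(1.7))
side dark [287 265] [314 276] (array([0.5628, 0.0984]), np.float64(1.53))
w dark [261   3] [397 112] (array([0.5662, 0.1265]), np.float64(1.53))
```

Fits agree: cradle at (0.566, 0.126), unit at (0.558, 0.110) with its underside at z 0.1165. I'll shift across, lower by 4 cm, and refit.

```bash
python3 -m creep '[-0.5,0.4,-0.6,0,0,0,1, -1.07,0.78,-1.19,0,0,0,1, -0.4,0.78,-1.8,0,0,0,1, 0.4,0.78,-2.5,0,0,0,1, 1.1,0.78,-3.1,0,0,0,1, 1.7,0.78,-3.7,0,0,0,1, 1.9,0.78,-3.87,0,0,0,1, 1.9,0.78,-3.87,0,0,0,1, 1.9,0.78,-3.87,0,0,0,1]' >/dev/null; python3 f.py
python3 - <<'E'
from fit import *
w=bot.snapshot('wrist'); save(w[:420,110:530],'w6.png')
g=cv2.cvtColor(w,cv2.COLOR_RGB2GRAY)
d=bot.silhouettes('cradle','wrist')
if d:
    C=contour(d[0]['region']); print(d[0]['conf'],C.min(0),C.max(0)); C=C[(C[:,1]>2)]; lim=C[:,1].max(); print('cradle',fit('wrist',C,cup,[.566,.126]))
un=bot.silhouettes('unit','wrist')
U=contour(min(un,key=lambda d:np.hypot(*(np.array(d['point'])-[317,240])))['region']); U=U[(U[:,1]<250)&(U[:,0]>230)][::3]
print('unit',U.min(0),fit('wrist',U,hou,[.566,.126,.077]))
E
```

```text
F [ 0.07  0.23 -3.29] sd [0.06 0.16 0.67] T [ 1.05  -0.027  0.011] p [0.5665 0.1173 0.1335] w 0.0149 t 20.3
0.91 [244  52] [389 161]
cradle (array([0.5663, 0.1249]), np.float64(10.16))
unit [249 147] (array([0.5666, 0.1267, 0.0778]), np.float64(0.69))
```

View pics/w6.png

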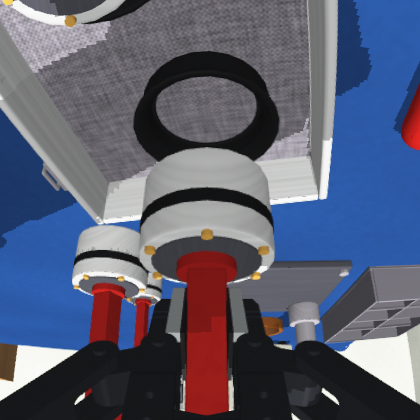

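The rim spans crop columns 133–279 and the housing 139–273, so they are concentric in x. I'll check y using only the unoccluded rim.

```bash
python3 - <<'E'
from fit import *
w=bot.snapshot('wrist'); g=cv2.cvtColor(w,cv2.COLOR_RGB2GRAY)
m=np.zeros_like(g); m[40:140,235:400]=g[40:140,235:400]<60
C=contour(m); C=C[C[:,1]<136]
print('dark',C.min(0),C.max(0),fit('wrist',C,cup,[.566,.126]),fit('wrist',C,lambda p:circ(p[0],p[1],.034,.042),[.566,.126]))
P=proj('wrist',circ(.566,.126,.034,.042)); print('pred rim near row',P[:,1].min(), P[:,0].min(),P[:,0].max())
E
```

```text
dark [243  51] [388 135] (array([0.5662, 0.1222]), np.float64(14.46)) (array([0.5662, 0.1235]), np.float64(14.47))
pred rim near row 66.60270510592127 240.78642753054572 390.155864232394
```

```bash
python3 - <<'E'
from fit import *
w=bot.snapshot('wrist'); g=cv2.cvtColor(w,cv2.COLOR_RGB2GRAY)
m=g[40:140,200:430]<60
O=[]
for c in range(50,185,3):
    r=np.where(m[:,c])[0]
    if len(r): O.append((c+200,r[0]+40))
for r in range(20,95,4):
    c=np.where(m[r,20:210])[0]+220
    if len(c): O+= [(c[0],r+40),(c[-1],r+40)]
O=np.array(O); print(O[::6].tolist())
for name,mod in(('cup',cup),('rim',lambda p:circ(p[0],p[1],.034,.042))):
    f=fit('wrist',O,mod,[.566,.126]); H=hull('wrist',mod(f[0]))[:,0]; print(name,f,H.min(0),H.max(0))
for y in(.126,.13,.135): H=hull('wrist',cup([.566,y]))[:,0]; print(y,H.min(0))
print('free z',fit('wrist',O,lambda p:circ(p[0],p[1],p[2],.042),[.566,.126,.034]))
E
```

```text
[[250, 101], [268, 69], [286, 57], [304, 53], [322, 52], [340, 55], [358, 65], [376, 86], [357, 64], [370, 76], [376, 88], [381, 100], [387, 112], [388, 124]]
cup (array([0.5663, 0.1242]), np.float64(1.02)) [241.90779   51.756817] [390.37    174.68802]
rim (array([0.5664, 0.133 ]), np.float64(4.77)) [239.57707   54.903526] [392.81378 166.20074]
0.126 [240.8801    49.050083]
0.13 [239.73572   42.937626]
0.135 [238.27336   35.118805]
free z (array([0.5662, 0.1192, 0.0116]), np.float64(3.66))
```

The cup fit gives (0.566, 0.124) against the unit at (0.5666, 0.1267), so I'll shift 1.7 mm in −y while lowering to about 8 mm above the floor.

```bash
python3 -m creep '[0.5,-0.03,-0.3,0,0,0,1, 1.2,-0.03,-0.9,0,0,0,1, 1.9,-0.03,-1.5,0,0,0,1, 2.5,-0.03,-2.05,0,0,0,1, 3,-0.03,-2.5,0,0,0,1, 3.4,-0.03,-2.85,0,0,0,1, 3.7,-0.03,-3.1,0,0,0,1, 3.9,-0.03,-3.3,0,0,0,1, 4.12,-0.03,-3.48,0,0,0,1, 4.12,-0.03,-3.48,0,0,0,1]' >/dev/null; python3 f.py; python3 -m creep '[0.1,0,-0.09,0,0,0,1, 0.2,0,-0.18,0,0,0,1, 0.3,0,-0.27,0,0,0,1, 0.3,0,-0.27,0,0,0,1]' >/dev/null; python3 f.py
```

```text
F [-0.04  0.08 -3.38] sd [0.28 0.84 0.4 ] T [ 1.028 -0.012 -0.005] p [0.566  0.1156 0.0794] w 0.0154 t 21.53
F [-0.29  0.28 -3.43] sd [0.18 0.04 0.45] T [ 1.063 -0.015 -0.016] p [0.5658 0.1155 0.075 ] w 0.0153 t 22.02
```

```bash
python3 -m creep '[0.04,0,-0.03,0,0,0,1, 0.07,0,-0.07,0,0,0,1, 0.11,0,-0.1,0,0,0,1, 0.11,0,-0.1,0,0,0,1]' >/dev/null; python3 f.py
```

```text
F [-0.06 -0.1  -3.41] sd [0.31 0.32 0.05] T [ 1.06  -0.01  -0.017] p [0.5659 0.1156 0.0735] w 0.0153 t 22.5
```

```bash
python3 -m creep '[0.04,0,-0.03,0,0,0,1, 0.07,0,-0.07,0,0,0,1, 0.07,0,-0.07,0,0,0,1, 0.07,0,-0.07,0,0,0,1]' >/dev/null; python3 f.py
```

```text
F [-0.43 -0.01 -2.38] sd [0.51 0.74 0.26] T [ 0.898  0.023 -0.013] p [0.5659 0.1156 0.0726] w 0.0149 t 22.98
```

Contact is at underside z of about 0.016, which is the expected floor. I'll go down a little more to take the weight off.

```bash
python3 -m creep '[0.04,0,-0.03,0,0,0,1, 0.06,0,-0.05,0,0,0,1, 0.06,0,-0.05,0,0,0,1, 0.06,0,-0.05,0,0,0,1]' >/dev/null; python3 f.py
```

```text
F [-2.2   1.51  5.5 ] sd [0.63 0.23 0.31] T [ 0.156  0.475 -0.386] p [0.5659 0.1156 0.0726] w 0.0151 t 23.47
```

```bash
python3 -m creep '[-0.03,0,0.02,0,0,0,1, -0.04,0,0.03,0,0,0,1, -0.04,0,0.03,0,0,0,1]' >/dev/null; python3 f.py
```

```text
F [-2.19  0.9   5.7 ] sd [0.57 0.07 0.26] T [ 0.154  0.372 -0.301] p [0.5659 0.1156 0.0726] w 0.015 t 23.87
```

```bash
python3 -m creep '[-0.03,0,0.02,0,0,0,1, -0.04,0,0.03,0,0,0,1, -0.04,0,0.03,0,0,0,1]' >/dev/null; python3 f.py
```

```text
F [-0.91  0.36  1.78] sd [0.33 0.26 0.37] T [ 0.325  0.167 -0.163] p [0.5659 0.1156 0.0726] w 0.0151 t 24.27
```

```bash
python3 -m creep '[-0.02,0,0.02,0,0,0,1, -0.02,0,0.02,0,0,0,1]' >/dev/null; python3 f.py; python3 -m creep '[0,0,0,0,0,0,0.95, 0,0,0,0,0,0,0.9, 0,0,0,0,0,0,0.8, 0,0,0,0,0,0,0.6, 0,0,0,0,0,0,0.4, 0,0,0,0,0,0,0.2, 0,0,0,0,0,0,0, 0,0,0,0,0,0,0, 0,0,0,0,0,0,0]'
python3 - <<'E'
from fit import *
w=bot.snapshot('wrist'); save(w[:450,60:580],'w7.png')
U=None
un=bot.silhouettes('unit','wrist'); print([(d['conf'],d['point']) for d in un])
E
```

```text
F [ 0.17 -0.03 -0.9 ] sd [0.49 0.53 0.33] T [ 0.654 -0.053  0.025] p [0.5659 0.1156 0.0727] w 0.0149 t 24.58
clock: 25.33
tool_pos: [0.5659, 0.1157, 0.0731]
ee_rot: [0.0, 0.838, -1.577]
contact_force: [0.3, -0.1, 0.9]
width: 0.0851
[(0.82, [224.5, 333.0]), (0.66, [250.9, 369.9]), (0.63, [313.5, 248.9]), (0.51, [390.9, 334.0])]
```

View pics/w7.png

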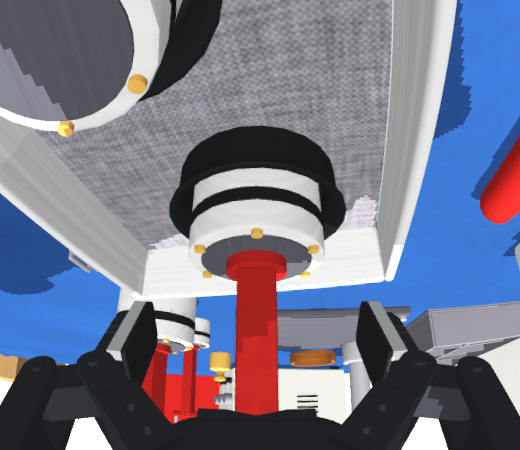

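The unit sits upright in the cup, the jaws are fully open and the stem is clear. Backing straight off along the tool axis.

```bash
python3 -m creep '[-0.7,0,0,0,0,0,0, -2,0,0,0,0,0,0, -4,0,0,0,0,0,0, -6,0,0,0,0,0,0, -8,0,0,0,0,0,0, -11,0,0,0,0,0,0, -14,0,0,0,0,0,0, -17,0,0,0,0,0,0, -19,0,0,0,0,0,0, -19,0,0,0,0,0,0, -19,0,0,0,0,0,0]'
python3 - <<'E'
from fit import *
s=bot.snapshot('side'); w=bot.snapshot('wrist')
a=cv2.resize(s[160:480,200:440],(390,520)); b=cv2.resize(w[:430,160:490],(400,520)); save(np.hstack([a,b]),'end.png')
un=bot.silhouettes('unit','wrist'); cal=bot.calibration('wrist')
for d in un: 
    U=contour(d['region']); print(d['conf'],d['point'],U.min(0),U.max(0))
print(bot.read_state()['contact_force'].round(2))
E
```

```text
clock: 26.35
tool_pos: [0.567, 0.244, 0.2146]
ee_rot: [0.003, 0.839, -1.574]
contact_force: [-0.1, -0.8, -0.2]
width: 0.0854
0.89 [269.2, 293.8] [255 259] [282 349]
0.89 [241.9, 281.7] [216 220] [276 417]
0.7 [315.6, 206.7] [284 134] [348 356]
[0.47 0.2  0.57]
```

View pics/end.png

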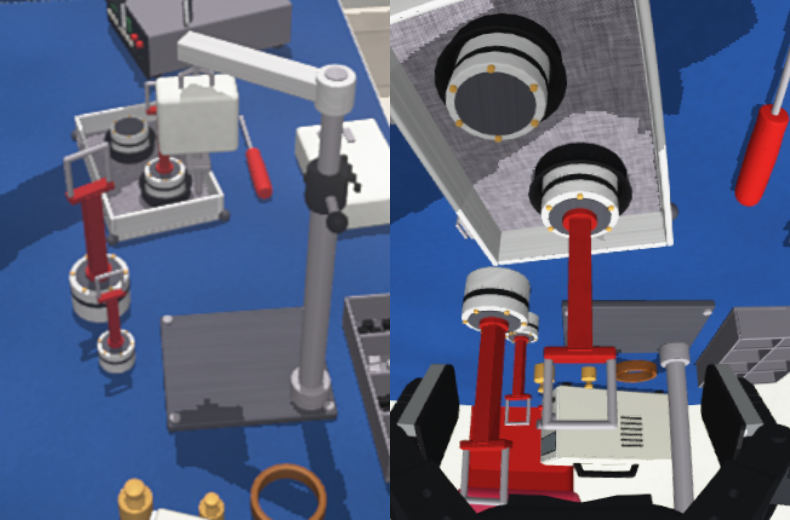

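The unit stands upright in its cradle, the stem vertical and the bail free. The robot is clear, and the other things in view are where they were. Handing in.

```bash
python3 -c "
from cell import bot; print(bot.finish_job())"
```

```text
the job is handed in; nothing more can be done
None
```

The middle-sized unit is off the scale and stands upright in the empty cradle. I let go, backed the gripper clear, and handed the job in at about 26 s of the 58 s.

- **Unhooking:** I gripped the stem from the hook's open side and raised the unit 47 to 48 mm, going by wrist force. The unit weighs about 3.5 N. When the crossbar touched the plate the push reached about 4 N, well inside the scale's 10 N. I backed down to the middle of the mouth and drew it out 66 mm level with no sideways force beyond noise.
- **Set-down:** The last fits put the unit within about 2 mm of the cradle centre. It touched down at an underside height of about 16 mm, matching the expected floor. Taking the weight off briefly pressed it down with about 9 N, more than intended. I eased that off until the cradle carried most of the weight, then opened the jaws.
- **Last checks:** The final side and wrist pictures show the unit upright and fully seated, with the hook empty. The wrist force is down to noise, so the robot is touching nothing. The other things I could see are unmoved; I did not check the eyebolt in a final picture.
- **Disagreements:** The network's cradle position was about 13 mm off the outline fits from the wrist, side and top cameras, so I used the fits. One side-view dark-mask fit also disagreed, by about 28 mm, and I dropped it.

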